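# Sweep up a broken coaster and lift the dustpan level

## Robot

A 6-joint arm with a two-finger parallel gripper is mounted at the origin on the work surface. World frame = base frame: x ahead of the robot, y to its left, z up, the work surface at z = 0. Lengths are in m, angles in rad, forces in N, time in s.
With the tool pointing down it reaches from about 0.275 to 0.725 m from the base axis. Payload 15.9 kg.
Tool frame: the origin (TCP) lies at the very end of the fingers, on their centre line; the grasp point (between the pads) lies 19 mm behind it; y points along the fingers, x is the direction in which the jaws open and shut, and the axes are right-handed (so a half turn about y gives the same grasp; the last joint's range is limited). The gripper opens to 85 mm and grips with 20 to 120 N. Pads are 22 mm wide; open, the fingers measure 114 mm over their backs; the gripper's body (76 mm by 85 mm) begins 54 mm behind the grasp point. The pads swing forward as they close: fully open they stand 13 mm farther back than shut.
Start: joints at [-1.277, 0.213, -0.034, 1.323, 0, 1.571], TCP at [0.145, -0.479, 0.231] pointing down, gripper open.
Joint ranges: [-2.98, 2.98], [-0.74, 1.72], [-1.14, 1.35], [-2.1, 2.04], [-1.57, 1.44], [-3.14, 3.14]. Speed limits (rad/s): [1.89, 1.89, 2.39, 2.57, 3.14, 3.14].

## Interface

Orientations are given as a unit quaternion [x, y, z, w].
In Python, from plant import status, optics, order gives the robot as it stands. The module is installed in compiled form; this text tells all that it offers.
- The arm moves only by the tool play_rows, never from a script. Its argument "moves" is a list of rows, each an object with "fingers": the finger opening in cm, from 0 to 8.54; "xyz": the shift along the tool's x, y, z in cm, a list of three; "spin": the turn about the tool's y in degrees. In form: [{"fingers": fingers, "xyz": [tx, ty, tz], "spin": spin}, ...]. A call has 1 to 10 rows; each row is the pose to reach, as a shift and turn from the pose measured when the call began, along the tool's axes at that moment; what a row does not reach only later rows make up. A row lasts 1/12 s, in which the tool goes at most 41.7 mm and 7.16 degrees, less where a joint would pass 70% of its speed; a pose out of reach is approached as far as the arm can. A call with a gripper value outside its range is refused whole. The fingers move at their own pace and stop on an object; the grip force is fixed at half the most. Time passes only in rows, so rows that repeat a pose let the fingers close. It gives the time, the measured TCP pose, the force and the opening at its end, in the units of the state.
- status.get_obs(): the state, without advancing time (a new reading comes with each control period).
- optics.snapshot(name): name is "scene" or "top" or "wrist"; returns a dict with "img" (400x640x3 uint8, red, green, blue), "K" (3x3 intrinsics, pixels), "k1" (the pictures are not rectified: a ray, as slopes to the right and down, at radius r is drawn at 1 + k1 r^2 times it, then the intrinsics apply), "cam_to_world" (4x4, takes a point from camera to world coordinates). Camera axes: x right, y down, z forward; pixel columns grow to the right and rows downward; lengths in m; the calibration is good to about 2 mm. A picture is of the moment at which its call begins. There is no depth.
- order.close_job(): hands the job in, once; it reports no verdict.
The state is a dict: "time_s": time; "joint_pos": joint angles; "joint_velocities": joint speeds; "joint_torque": joint torques, N m; "eef_pos": TCP position; "tool_rot": TCP orientation; "contact_force": force on the tool from outside, world axes, zero at the start; "moment": the same for the moment, N m; "finger_gap": finger opening in m.
Only numpy, scipy, OpenCV 4.12 (cv2) and the standard library are available. Lean on these libraries where they do the work, as an engineer would, in place of code of your own. Each camera call takes 0.05 s, during which the arm holds its last target.

## Task

A coaster has broken: with the hand brush, sweep all five shards into the dustpan where it stands on the table, without touching the sharp shards with the fingers or disturbing the other things on the table. Lay the brush down on the table (do not drop it), then take the dustpan by its handle and lift it about 10 cm clear of the table, level all the while so that no shard slides out. Finish while holding it there, steady and level, with all the shards in it.

Things in the scene. Friction and masses are not known exactly. Their poses are not given: they have to be found in the camera images.
- pan: the dustpan, a grey plastic household pan of about 0.22 kg, standing flat on the table with its handle level. Origin on its underside in the middle of the pan. x runs from the open mouth to the handle, which is the way to sweep; z up. The floor is 2.5 mm thick; the rear wall stands at x = 80 mm, 48 mm high; side walls, 3 mm thick, rise from 10 mm at the mouth to 48 mm at the rear
- pan_mouth (a point): middle of the dustpan's front lip, at table height, 92 mm from the pan's origin towards -x (same axes as the pan). From its thin edge the lip slopes up to the 2.5 mm high floor over 24 mm. The mouth is 224 mm wide between the side walls, the rear 208 mm
- pan_grip (a point): middle of the straight part of the dustpan's handle, where it can be gripped from above: on the pan's axis, 116 mm behind its origin (36 mm behind the rear wall), 34 mm above the table. The handle there is 24 mm wide (along the pan's y) and 20 mm high and runs along the pan's x; the pan weighs down towards its mouth
- brush_grip (a point): hand brush (0.15 kg) standing on its stiff bristles: middle of its wooden back, 47 mm above the table. x along the head, handle to -x; z up. The back is 164 mm long, 40 mm wide (y), 18 mm high, from 38 to 56 mm over the table; the bristle block below it, 160 x 34 mm, reaches the table. The head's middle is 15 mm from here to +x; the handle ends 182 mm to -x, up to 77 mm high
- shard1: a flat chip of broken glazed coaster, blue on top and terracotta below, 30 x 29 mm, 10 mm thick, 15 g, slides easily on the pan's smooth plastic; origin under its middle, on the underside; any yaw
- shard2: a flat chip of broken glazed coaster, blue on top and terracotta below, 31 x 29 mm, 10 mm thick, 15 g, slides easily on the pan's smooth plastic; origin under its middle, on the underside; any yaw
- shard3: a flat chip of broken glazed coaster, blue on top and terracotta below, 33 x 27 mm, 10 mm thick, 15 g, slides easily on the pan's smooth plastic; origin under its middle, on the underside; any yaw
- shard4: a flat chip of broken glazed coaster, blue on top and terracotta below, 31 x 32 mm, 10 mm thick, 15 g, slides easily on the pan's smooth plastic; origin under its middle, on the underside; any yaw
- shard5: a flat chip of broken glazed coaster, blue on top and terracotta below, 31 x 27 mm, 10 mm thick, 15 g, slides easily on the pan's smooth plastic; origin under its middle, on the underside; any yaw
- mug: bystander: white mug, 82 mm across, 92 mm tall, origin at the middle of its foot
- coasters: bystander: pile of three whole coasters, 80 mm across, 30 mm high, origin at the middle of its underside
- remote: bystander: black remote control, 165 x 44 x 17 mm, origin at the middle of its underside, x along it
- succulent: bystander: small plant in a terracotta pot, 84 mm across, about 110 mm tall, origin at the middle of its underside

How it is judged:
By the outcome, as a careful person would: the job done as asked, in the order asked, and still so for the second after the job is handed in, while the arm keeps its last pose, push and grip.
It also fails if it takes over 64 s, if anything falls off the work surface, if the arm or the gripper's body presses on something with over 40 N, if the wrist force passes 120 N, or if a joint passes its speed limit or range.

## Working session

There is one attempt and no reset: what is moved stays moved. The work goes in short steps, Python scripts to look and compute and a tool call to move; the robot and the scene stay as the last step left them, time stands still between calls to the robot, and variables do not carry over. Pictures are saved under pics/ and viewed, and the job is handed in when it is done.

Besides the shell and the picture viewer there is one more tool, called after "Request:" in YAML: its name, and indented under it one key for each argument. play_rows: Moves the arm, as the interface text tells. Its arguments: {"type":"object","properties":{"moves":{"type":"array","items":{"type":"object","properties":{"fingers":{"type":"number"},"xyz":{"type":"array","items":{"type":"number"}},"spin":{"type":"number"}}}}},"required":["moves"]}

```bash
mkdir -p pics; python3 - <<'E'
from plant import status, optics
import cv2
s=status.get_obs()
for k,v in s.items(): print(k,v)
for n in ["scene","top","wrist"]:
    d=optics.snapshot(n); cv2.imwrite(f"pics/{n}0.png",d["img"][:,:,::-1]); print(n,d["K"],d["k1"],d["cam_to_world"])
E
```

```text
time_s 0.0
joint_pos [-1.27699297e+00  2.13353289e-01 -3.50798232e-02  1.32354174e+00
 -9.08734187e-06  1.57077200e+00]
joint_velocities [-2.90241331e-04  4.04821110e-05 -1.60161485e-04  1.02074105e-03
 -3.76043159e-04  1.71133181e-03]
joint_torque [ 3.49270653e-03 -6.86146975e+01  4.87126565e+01  1.72762357e-02
  1.61020084e-04  1.54897970e-05]
eef_pos [ 0.14468727 -0.47822079  0.2308094 ]
tool_rot [-0.56756089  0.42175724 -0.42108425  0.5680524 ]
contact_force [-0.27908064  0.3238316   0.43706118]
moment [-0.03069973  0.02462291 -0.00817676]
finger_gap 0.08533916368350394
scene [[478.69281284   0.         317.78851089]
 [  0.         478.69281284 192.20038407]
 [  0.           0.           1.        ]] -0.1380006585004012 [[ 0.80340503  0.40634461 -0.43522916  1.16395174]
 [ 0.59522138 -0.56755977  0.56884745 -0.73908879]
 [-0.01587047 -0.7160726  -0.69784537  0.96536626]
 [ 0.          0.          0.          1.        ]]
top [[402.93166788   0.         319.40029008]
 [  0.         402.93166788 197.20117668]
 [  0.           0.           1.        ]] 0.019512685512130677 [[ 0.02418282 -0.987975    0.15271083  0.48125491]
 [-0.99955853 -0.02653293 -0.01336989  0.00945947]
 [ 0.01726098 -0.15232009 -0.98818047  0.93509054]
 [ 0.          0.          0.          1.        ]]
wrist [[286.97485022   0.         319.48285347]
 [  0.         286.97485022 202.61569392]
 [  0.           0.           1.        ]] -0.012359463665456583 [[ 2.89160130e-01 -9.22050207e-01 -2.57312718e-01  2.09194871e-01]
 [-9.57280644e-01 -2.78639633e-01 -7.72898630e-02 -4.59229835e-01]
 [-4.32387129e-04  2.68669632e-01 -9.63232289e-01  3.73217326e-01]
 [ 0.00000000e+00  0.00000000e+00  0.00000000e+00  1.00000000e+00]]
```

View pics/top0.png

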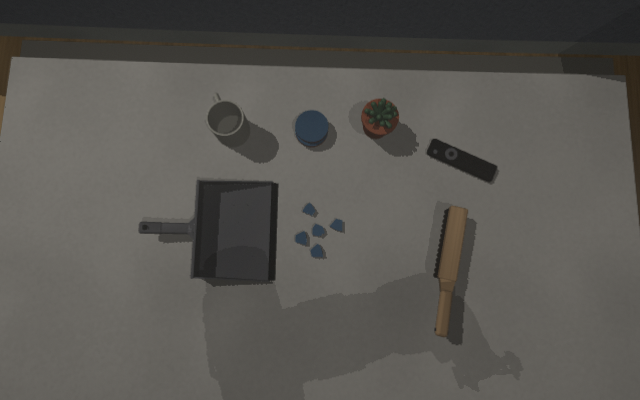

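View pics/scene0.png

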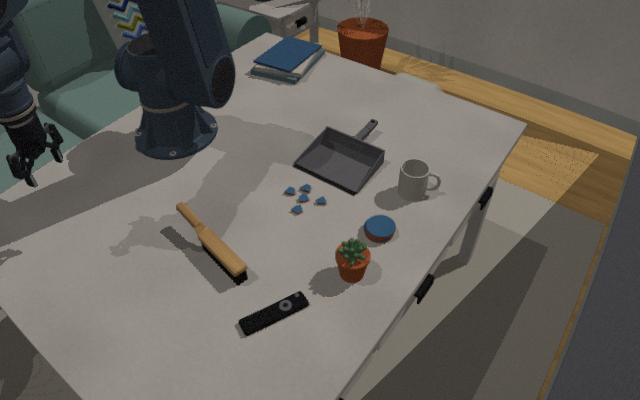

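View pics/wrist0.png

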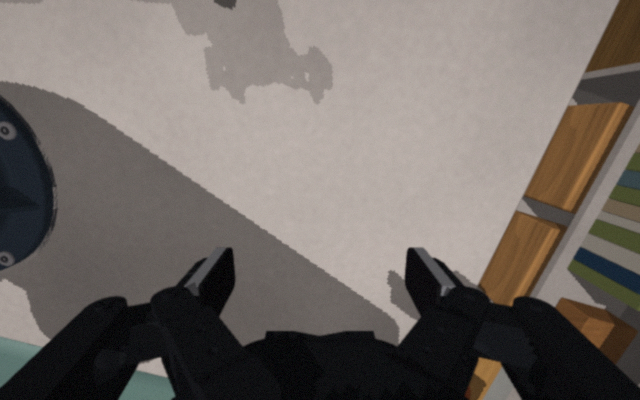

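The top view shows the pan at pixels (195–278, 180–282), mouth to the right (world −y). Five blue shards lie at about (300–340, 208–252). The brush head is at about (453, 243), with its handle towards the robot. The mug, coasters, succulent and remote are farther out in +x. Next I'll measure positions.

```bash
cat > h.py <<'E'
import numpy as np, cv2
from plant import status, optics
def ray(d,u,v):
    K=d["K"]; p=cv2.undistortPoints(np.array([[[u,v]]],float),K,np.array([d["k1"],0,0,0,0.]))[0,0]
    T=d["cam_to_world"]; return T[:3,3],T[:3,:3]@np.array([p[0],p[1],1])
def at(d,u,v,z):
    o,r=ray(d,u,v); return o+r*(z-o[2])/r[2]
def proj(d,P):
    T=d["cam_to_world"]; c=T[:3,:3].T@(np.array(P)-T[:3,3]); x=c[:2]/c[2]; x=x*(1+d["k1"]*(x@x)); return d["K"][:2,:2]@x+d["K"][:2,2]
def blobs(m,amin=20):
    n,l,s,c=cv2.connectedComponentsWithStats(m.astype(np.uint8))
    return [(c[i],s[i],l==i) for i in range(1,n) if s[i,4]>=amin]
def shards(d):
    hsv=cv2.cvtColor(d["img"],cv2.COLOR_RGB2HSV)
    m=cv2.inRange(hsv,(95,80,40),(125,255,255))
    return blobs(m>0,12)
E
python3 - <<'E'
from h import *
d=optics.snapshot("top"); im=d["img"]
for c,s,_ in shards(d): print("blue",c.round(1),s,at(d,*c,0.010).round(4))
hsv=cv2.cvtColor(im,cv2.COLOR_RGB2HSV)
m=cv2.inRange(hsv,(8,90,80),(25,255,255)); m[:, :400]=0; m[:190]=0; m[345:]=0
for c,s,mm in blobs(m>0,100):
    r=cv2.minAreaRect(np.argwhere(mm)[:,::-1].astype(np.float32)); print("wood",c,s,r)
    ys,xs=np.where(mm)
    for y in range(ys.min(),ys.max()+1,6):
        x=xs[ys==y]; a=at(d,x.min(),y,.056);b=at(d,x.max(),y,.056); print(y,x.min(),x.max(),a[:2].round(4),b[:2].round(4))
big=cv2.resize(im[170:290,130:345],None,fx=3.7,fy=3.7,interpolation=cv2.INTER_CUBIC); big=np.clip(big.astype(float)*2,0,255).astype(np.uint8)
cv2.imwrite("pics/pan.png",big[:,:,::-1])
big=cv2.resize(im[195:345,420:500],None,fx=4,fy=4,interpolation=cv2.INTER_CUBIC);cv2.imwrite("pics/brush.png",big[:,:,::-1])
E
```

```text
blue [311.1 125.4] [296 111  32  30 739] [0.797 0.021 0.01 ]
blue [302.8 141.1] [297 136  13   9  17] [0.7578 0.0396 0.01  ]
blue [308.6 208.8] [303 204  11  10  67] [0.5963 0.0213 0.01  ]
blue [336.4 224.3] [331 219  10  11  75] [ 0.5622 -0.0438  0.01  ]
blue [317.5 229.8] [313 225  11  10  85] [ 5.483e-01 -5.000e-04  1.000e-02]
blue [300.8 237.6] [296 232  10  12  91] [0.5297 0.0371 0.01  ]
blue [316.2 250.9] [311 245  11  11  91] [0.5004 0.0012 0.01  ]
wood [449.88553259 263.12983572] [ 436  206   32  129 1887] ((448.2726745605469, 270.5364990234375), (17.69818878173828, 128.90235900878906), 9.30993938446045)
206 451 453 [ 0.6053 -0.2935] [ 0.6054 -0.2979]
212 449 466 [ 0.5918 -0.2887] [ 0.5928 -0.3262]
218 448 465 [ 0.5785 -0.2862] [ 0.5794 -0.3236]
224 447 464 [ 0.5652 -0.2836] [ 0.5662 -0.321 ]
230 446 463 [ 0.552  -0.2811] [ 0.5529 -0.3184]
236 446 462 [ 0.5389 -0.2808] [ 0.5398 -0.3158]
242 444 461 [ 0.5257 -0.2761] [ 0.5267 -0.3132]
248 443 460 [ 0.5127 -0.2736] [ 0.5137 -0.3106]
254 443 459 [ 0.4998 -0.2733] [ 0.5007 -0.308 ]
260 442 458 [ 0.4869 -0.2708] [ 0.4878 -0.3055]
266 441 457 [ 0.474  -0.2683] [ 0.4749 -0.3029]
272 440 457 [ 0.4612 -0.2659] [ 0.4622 -0.3025]
278 440 456 [ 0.4486 -0.2656] [ 0.4495 -0.3   ]
284 441 453 [ 0.436  -0.2674] [ 0.4367 -0.2932]
290 442 451 [ 0.4235 -0.2693] [ 0.424  -0.2885]
296 440 449 [ 0.4109 -0.2647] [ 0.4114 -0.2839]
302 439 449 [ 0.3984 -0.2622] [ 0.399  -0.2835]
308 439 448 [ 0.3861 -0.2619] [ 0.3866 -0.2811]
314 438 448 [ 0.3737 -0.2595] [ 0.3743 -0.2807]
320 437 447 [ 0.3614 -0.2571] [ 0.362  -0.2783]
326 436 446 [ 0.3492 -0.2547] [ 0.3497 -0.2758]
332 436 446 [ 0.3371 -0.2544] [ 0.3376 -0.2755]
```

View pics/pan.png

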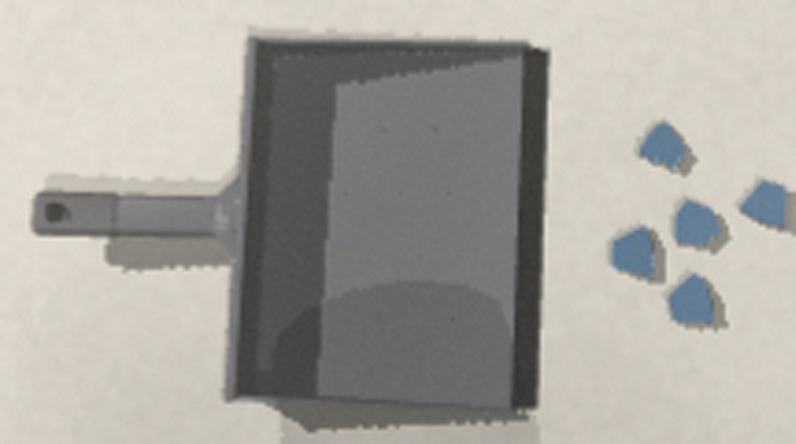

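View pics/brush.png

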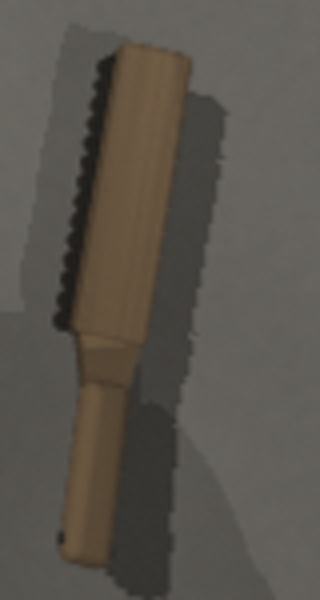

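```bash
python3 - <<'E'
from h import *
from scipy.spatial.transform import Rotation as R
d=optics.snapshot("top")
P=lambda x,y:(130+x/3.7,170+y/3.7)
a=at(d,*P(548,50),.008);b=at(d,*P(536,410),.008);print("mouth",a,b,np.linalg.norm(a-b),(a+b)/2)
a=at(d,*P(252,38),.048);b=at(d,*P(230,400),.048);print("rear",a,b,np.linalg.norm(a-b),(a+b)/2)
a=at(d,*P(35,213),.044);print("hend",a); a=at(d,*P(160,213),.044);print("hmid",a)
for q in [(160,193),(160,236),(120,193),(120,236),(200,196),(200,238)]: print(q,at(d,*P(*q),.044))
s=status.get_obs(); M=R.from_quat(s["tool_rot"]).as_matrix(); print(M.round(3))
E
```

```text
mouth [0.65427641 0.094133   0.008     ] [0.43157566 0.09248196 0.008     ] 0.2227068722598753 [0.54292604 0.09330748 0.008     ]
rear [0.64922508 0.26839751 0.048     ] [0.43556433 0.26594345 0.048     ] 0.21367483714555097 [0.54239471 0.26717048 0.048     ]
hend [0.54122559 0.38919522 0.044     ]
hmid [0.54300358 0.31619465 0.044     ]
(160, 193) [0.55486072 0.31714367 0.044     ]
(160, 236) [0.52942891 0.31510543 0.044     ]
(120, 193) [0.5542774  0.34060407 0.044     ]
(120, 236) [0.52886947 0.33846377 0.044     ]
(200, 196) [0.55366336 0.29350047 0.044     ]
(200, 238) [0.52881325 0.2916102  0.044     ]
[[ 0.29  -0.     0.957]
 [-0.957  0.     0.29 ]
 [-0.    -1.    -0.   ]]
```

Request:
play_rows:
  moves:
    - {"fingers": 8.5, "xyz": [-0.6, 0, 3.8], "spin": 5}
    - {"fingers": 8.5, "xyz": [-1.4, 0, 7.8], "spin": 10}
    - {"fingers": 8.5, "xyz": [-2.1, 0, 11.8], "spin": 15}
    - {"fingers": 8.5, "xyz": [-2.9, 0, 15.8], "spin": 20}
    - {"fingers": 8.5, "xyz": [-3.6, 0, 19.8], "spin": 25}
    - {"fingers": 8.5, "xyz": [-4.3, 0, 23.8], "spin": 27.3}
    - {"fingers": 8.5, "xyz": [-5.1, 0, 27.8], "spin": 27.3}
    - {"fingers": 8.5, "xyz": [-5.8, 1, 31.8], "spin": 27.3}
    - {"fingers": 8.5, "xyz": [-6.5, 3, 35.8], "spin": 27.3}
    - {"fingers": 8.5, "xyz": [-7.3, 5, 40.3], "spin": 27.3}

```text
time_s: 1.08
eef_pos: [0.5014, -0.2956, 0.1855]
tool_rot: [0.452, -0.543, 0.544, -0.453]
contact_force: [0.1, -0.4, 0.4]
finger_gap: 0.0851
```

Request:
play_rows:
  moves:
    - {"fingers": 8.5, "xyz": [0, 0, 0], "spin": 0}

```text
time_s: 1.17
eef_pos: [0.5047, -0.2918, 0.1816]
tool_rot: [-0.453, 0.544, -0.541, 0.454]
contact_force: [0.9, 0.6, -1.0]
finger_gap: 0.0851
```

```bash
python3 - <<'E'
from h import *
from scipy.spatial.transform import Rotation as R
d=optics.snapshot("wrist"); cv2.imwrite("pics/w1.png",d["img"][:,:,::-1])
d=optics.snapshot("scene"); cv2.imwrite("pics/s1.png",d["img"][:,:,::-1])
s=status.get_obs();M=R.from_quat(s["tool_rot"]).as_matrix(); print(s["eef_pos"],M.round(3),s["joint_pos"],s["joint_velocities"])
E
```

```text
[ 0.5018994  -0.29437954  0.18434361] [[-0.179 -0.001  0.984]
 [-0.984  0.001 -0.179]
 [-0.001 -1.    -0.001]] [-5.30568137e-01  3.95844515e-01  9.71858444e-02  1.27361896e+00
  2.05041986e-04  2.79086076e+00] [-0.04728112 -0.0389819   0.00047363  0.01283281 -0.00668685 -0.01560291]
```

View pics/w1.png

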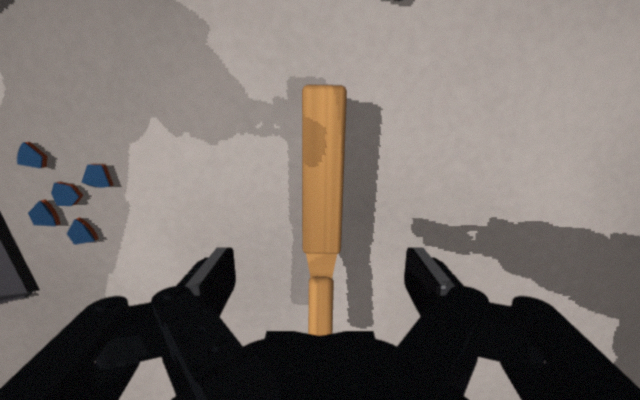

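The wrist view shows the brush upright in the image, centred near column 324 between the jaws. Joint 6 would pass its range during the sweep with this grasp, so I'll use the half-turned one. First I'll measure the brush from this view.

```bash
python3 - <<'E'
from h import *
d=optics.snapshot("wrist"); 
hsv=cv2.cvtColor(d["img"],cv2.COLOR_RGB2HSV)
m=cv2.inRange(hsv,(8,90,60),(25,255,255)); 
for c,s,mm in blobs(m>0,300):
    print(s); ys,xs=np.where(mm)
    for y in range(90,250,20):
        x=xs[ys==y]; print(y,x.min(),x.max(),at(d,x.min(),y,.056).round(4),at(d,x.max(),y,.056).round(4))
print(at(d,324,86,.056),at(d,321,253,.056))
E
```

```text
[ 298   83   45  253 8917]
90 299 341 [ 0.5987 -0.2943  0.056 ] [ 0.592  -0.3308  0.056 ]
110 299 341 [ 0.5821 -0.2909  0.056 ] [ 0.5754 -0.3281  0.056 ]
130 299 340 [ 0.565  -0.2875  0.056 ] [ 0.5583 -0.3244  0.056 ]
150 299 340 [ 0.5473 -0.2839  0.056 ] [ 0.5404 -0.3215  0.056 ]
170 299 339 [ 0.5289 -0.2802  0.056 ] [ 0.5221 -0.3175  0.056 ]
190 299 339 [ 0.5098 -0.2763  0.056 ] [ 0.5028 -0.3144  0.056 ]
210 299 338 [ 0.4899 -0.2723  0.056 ] [ 0.483  -0.3102  0.056 ]
230 299 337 [ 0.4693 -0.2681  0.056 ] [ 0.4624 -0.3057  0.056 ]
[ 0.59796173 -0.31658224  0.056     ] [ 0.44044123 -0.28541305  0.056     ]
```

Request:
play_rows:
  moves:
    - {"fingers": 8.5, "xyz": [0, 0, 0], "spin": -7}
    - {"fingers": 8.5, "xyz": [0, 0, 0], "spin": -14}
    - {"fingers": 8.5, "xyz": [0, 0, 0], "spin": -21}
    - {"fingers": 8.5, "xyz": [0, 0, 0], "spin": -28}
    - {"fingers": 8.5, "xyz": [0, 0, 0], "spin": -35}
    - {"fingers": 8.5, "xyz": [0, 0, 0], "spin": -42}
    - {"fingers": 8.5, "xyz": [0, 0, 0], "spin": -49}
    - {"fingers": 8.5, "xyz": [0, 0, 0], "spin": -56}
    - {"fingers": 8.5, "xyz": [0, 0, 0], "spin": -63}
    - {"fingers": 8.5, "xyz": [0, 0, 0], "spin": -70}

```text
time_s: 2.15
eef_pos: [0.5002, -0.2967, 0.1864]
tool_rot: [0.683, -0.184, 0.184, -0.683]
contact_force: [0.1, -0.5, -0.4]
finger_gap: 0.0852
```

Request:
play_rows:
  moves:
    - {"fingers": 8.5, "xyz": [0, 0, 0], "spin": -7}
    - {"fingers": 8.5, "xyz": [0, 0, 0], "spin": -14}
    - {"fingers": 8.5, "xyz": [0, 0, 0], "spin": -21}
    - {"fingers": 8.5, "xyz": [0, 0, 0], "spin": -28}
    - {"fingers": 8.5, "xyz": [0, 0, 0], "spin": -35}
    - {"fingers": 8.5, "xyz": [0, 0, 0], "spin": -42}
    - {"fingers": 8.5, "xyz": [0, 0, 0], "spin": -49}
    - {"fingers": 8.5, "xyz": [0, 0, 0], "spin": -56}
    - {"fingers": 8.5, "xyz": [0, 0, 0], "spin": -63}
    - {"fingers": 8.5, "xyz": [0, 0, 0], "spin": -70}

```text
time_s: 2.98
eef_pos: [0.4992, -0.298, 0.1876]
tool_rot: [0.665, 0.243, -0.242, -0.664]
contact_force: [0.5, -0.9, -0.2]
finger_gap: 0.0853
```

Request:
play_rows:
  moves:
    - {"fingers": 8.5, "xyz": [0, 0, 0], "spin": -7}
    - {"fingers": 8.5, "xyz": [0, 0, 0], "spin": -14}
    - {"fingers": 8.5, "xyz": [0, 0, 0], "spin": -21}
    - {"fingers": 8.5, "xyz": [0, 0, 0], "spin": -28}
    - {"fingers": 8.5, "xyz": [0, 0, 0], "spin": -35}
    - {"fingers": 8.5, "xyz": [0, 0, 0], "spin": -40}
    - {"fingers": 8.5, "xyz": [0, 0, 0], "spin": -40}

```text
time_s: 3.57
eef_pos: [0.4982, -0.2992, 0.1887]
tool_rot: [0.542, 0.456, -0.455, -0.539]
contact_force: [0.1, -0.5, 0.2]
finger_gap: 0.085
```

```bash
python3 - <<'E'
from h import *
from scipy.spatial.transform import Rotation as R
d=optics.snapshot("wrist"); cv2.imwrite("pics/w2.png",d["img"][:,:,::-1])
s=status.get_obs();M=R.from_quat(s["tool_rot"]).as_matrix(); print(s["eef_pos"],M.round(3),s["joint_pos"],s["time_s"])
E
```

```text
[ 0.49836744 -0.29906919  0.18858466] [[ 0.176  0.003 -0.984]
 [ 0.984 -0.002  0.176]
 [-0.002 -1.    -0.003]] [-5.40167358e-01  3.88350360e-01  9.68924394e-02  1.27564716e+00
 -5.96740722e-04 -3.63733512e-01] 3.6167
```

View pics/w2.png

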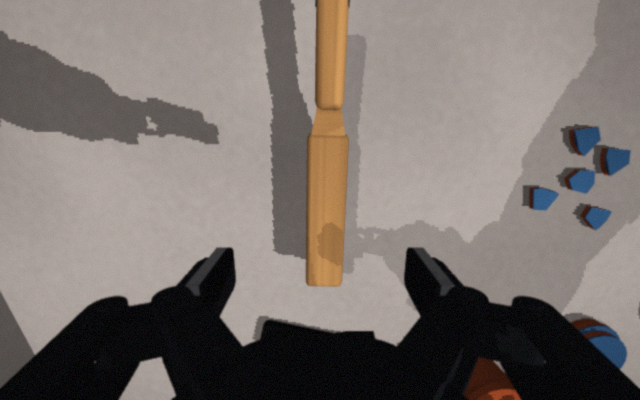

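The wrist view now shows the head at rows 135–285, columns 306–348, between the open jaws and aligned with them. Descending.

Request:
play_rows:
  moves:
    - {"fingers": 8.5, "xyz": [0.7, 3, -0.75], "spin": 0}
    - {"fingers": 8.5, "xyz": [0.7, 6, -0.75], "spin": 0}
    - {"fingers": 8.5, "xyz": [0.7, 9, -0.75], "spin": 0}
    - {"fingers": 8.5, "xyz": [0.7, 12, -0.75], "spin": 0}
    - {"fingers": 8.5, "xyz": [0.7, 14, -0.75], "spin": 0}
    - {"fingers": 8.5, "xyz": [0.7, 15.5, -0.75], "spin": 0}
    - {"fingers": 8.5, "xyz": [0.7, 16.2, -0.75], "spin": 0}
    - {"fingers": 8.5, "xyz": [0.7, 16.2, -0.75], "spin": 0}
    - {"fingers": 8.5, "xyz": [0.7, 16.2, -0.75], "spin": 0}

```text
time_s: 4.37
eef_pos: [0.5075, -0.2944, 0.0274]
tool_rot: [0.544, 0.454, -0.453, -0.541]
contact_force: [0.7, -0.5, 0.7]
finger_gap: 0.0851
```

```bash
python3 - <<'E'
from h import *
d=optics.snapshot("scene"); cv2.imwrite("pics/s3.png",cv2.resize(d["img"][130:330,120:370],None,fx=3,fy=3)[:,:,::-1])
E
```

```text
(no output)
```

View pics/s3.png

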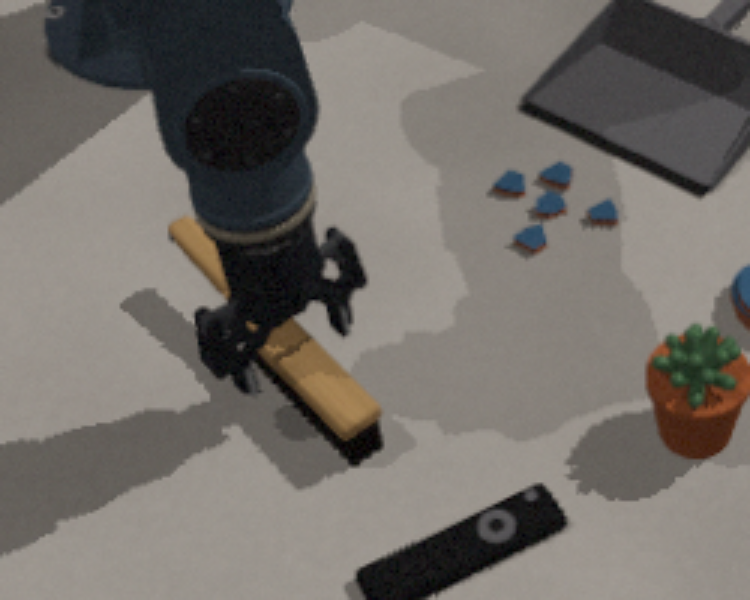

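The scene view shows the open fingers on either side of the brush back, so I'll close.

Request:
play_rows:
  moves:
    - {"fingers": 6, "xyz": [0, 0, 0], "spin": 0}
    - {"fingers": 4.8, "xyz": [0, 0, 0], "spin": 0}
    - {"fingers": 3, "xyz": [0, 0, 0], "spin": 0}
    - {"fingers": 3, "xyz": [0, 0, 0], "spin": 0}
    - {"fingers": 3, "xyz": [0, 0, 0], "spin": 0}
    - {"fingers": 3, "xyz": [0, 0, 0], "spin": 0}
    - {"fingers": 3, "xyz": [0, 0, 0], "spin": 0}
    - {"fingers": 3, "xyz": [0, 0, 0], "spin": 0}

```text
time_s: 5.08
eef_pos: [0.5083, -0.2948, 0.0287]
tool_rot: [0.545, 0.454, -0.453, -0.54]
contact_force: [-0.9, 1.2, 9.3]
finger_gap: 0.0393
```

```bash
python3 - <<'E'
from h import *
s=status.get_obs();print(s["eef_pos"],s["finger_gap"],s["contact_force"])
E
```

```text
[ 0.50833956 -0.29475872  0.02867435] 0.039327791307125194 [-0.85797907  1.17870601  9.25805362]
```

Request:
play_rows:
  moves:
    - {"fingers": 3, "xyz": [0, -1.5, 0], "spin": 0}
    - {"fingers": 3, "xyz": [0, -3, 0], "spin": 0}
    - {"fingers": 3, "xyz": [3, -3, 0.1], "spin": -2}
    - {"fingers": 3, "xyz": [6, -3, 0.2], "spin": -4}
    - {"fingers": 3, "xyz": [9, -3, 0.4], "spin": -6}
    - {"fingers": 3, "xyz": [12, -3, 0.5], "spin": -8}
    - {"fingers": 3, "xyz": [15, -3, 0.6], "spin": -10.2}
    - {"fingers": 3, "xyz": [17, -3, 0.7], "spin": -10.2}
    - {"fingers": 3, "xyz": [18, -3, 0.7], "spin": -10.2}
    - {"fingers": 3, "xyz": [18, -3, 0.7], "spin": -10.2}

```text
time_s: 5.92
eef_pos: [0.5334, -0.1145, 0.0581]
tool_rot: [0.502, 0.501, -0.5, -0.497]
contact_force: [0.1, -1.2, -2.2]
finger_gap: 0.0392
```

```bash
python3 - <<'E'
from h import *
from scipy.spatial.transform import Rotation as R
d=optics.snapshot("scene"); cv2.imwrite("pics/s4.png",cv2.resize(d["img"][80:280,170:440],None,fx=2.9,fy=2.9)[:,:,::-1])
t=optics.snapshot("top"); cv2.imwrite("pics/t4.png",cv2.resize(t["img"][130:330,120:390],None,fx=2.9,fy=2.9)[:,:,::-1])
s=status.get_obs();M=R.from_quat(s["tool_rot"]).as_matrix(); print(s["eef_pos"],M.round(3),s["joint_pos"],s["time_s"],s["contact_force"],s["finger_gap"])
E
```

```text
[ 0.53322141 -0.11659928  0.05811097] [[-0.     0.005 -1.   ]
 [ 1.    -0.004 -0.   ]
 [-0.004 -1.    -0.005]] [-0.21351246  0.39450297 -0.23770516  0.93255853 -0.00305847 -0.21366839] 6.0167 [-0.36419685  0.09560057 -1.55133746] 0.03928322783067921
```

View pics/s4.png

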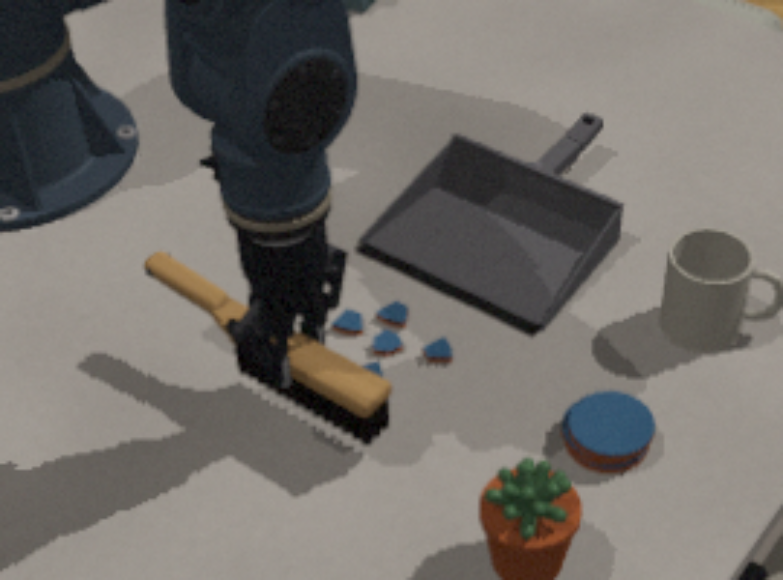

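View pics/t4.png

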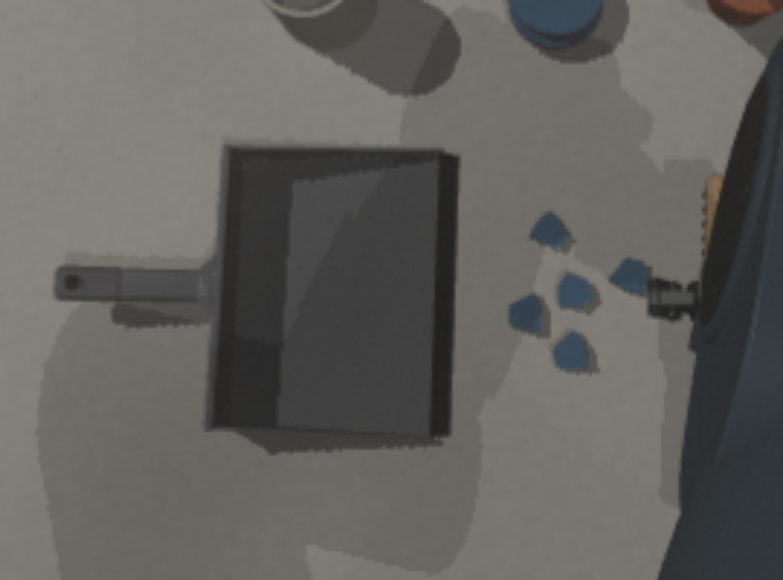

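The views show the brush held level behind the shards and clear of them, with the pan and bystanders unmoved. Lower it and start the sweep.

Request:
play_rows:
  moves:
    - {"fingers": 3, "xyz": [0, 1.5, 0], "spin": 0}
    - {"fingers": 3, "xyz": [0, 2.6, 0], "spin": 0}
    - {"fingers": 3, "xyz": [0, 2.85, 0], "spin": 0}
    - {"fingers": 3, "xyz": [0, 2.85, 0], "spin": 0}

```text
time_s: 6.35
eef_pos: [0.5328, -0.1179, 0.0293]
tool_rot: [0.503, 0.5, -0.5, -0.498]
contact_force: [-0.5, 0.3, -2.1]
finger_gap: 0.0392
```

Request:
play_rows:
  moves:
    - {"fingers": 3, "xyz": [0.8, 0, 0], "spin": 0}
    - {"fingers": 3, "xyz": [2, 0, 0], "spin": 0}
    - {"fingers": 3, "xyz": [3.2, 0, 0], "spin": 0}
    - {"fingers": 3, "xyz": [4.4, 0, 0], "spin": 0}
    - {"fingers": 3, "xyz": [5.6, 0, 0], "spin": 0}
    - {"fingers": 3, "xyz": [6.8, 0, 0], "spin": 0}
    - {"fingers": 3, "xyz": [8, 0, 0], "spin": 0}
    - {"fingers": 3, "xyz": [9.2, 0, 0], "spin": 0}
    - {"fingers": 3, "xyz": [10.4, 0, 0], "spin": 0}

```text
time_s: 7.1
eef_pos: [0.5329, -0.0125, 0.0289]
tool_rot: [0.502, 0.5, -0.5, -0.498]
contact_force: [0.5, 0.1, -1.9]
finger_gap: 0.0394
```

```bash
python3 - <<'E'
from h import *
from scipy.spatial.transform import Rotation as R
d=optics.snapshot("scene"); cv2.imwrite("pics/s5.png",cv2.resize(d["img"][80:280,170:440],None,fx=2.9,fy=2.9)[:,:,::-1])
t=optics.snapshot("top"); cv2.imwrite("pics/t5.png",cv2.resize(t["img"][130:330,120:390],None,fx=2.9,fy=2.9)[:,:,::-1])
s=status.get_obs();M=R.from_quat(s["tool_rot"]).as_matrix(); print(s["eef_pos"],M.round(3),s["time_s"],s["contact_force"],s["finger_gap"])
for c,q,_ in shards(t): print(at(t,*c,.01).round(3),q[4])
E
```

```text
[ 0.53294908 -0.01191586  0.02886328] [[-0.     0.004 -1.   ]
 [ 1.    -0.004 -0.   ]
 [-0.004 -1.    -0.004]] 7.2 [-0.03145197  0.01250698 -1.63989578] 0.03920189976049787
[0.796 0.021 0.01 ] 781
```

View pics/s5.png

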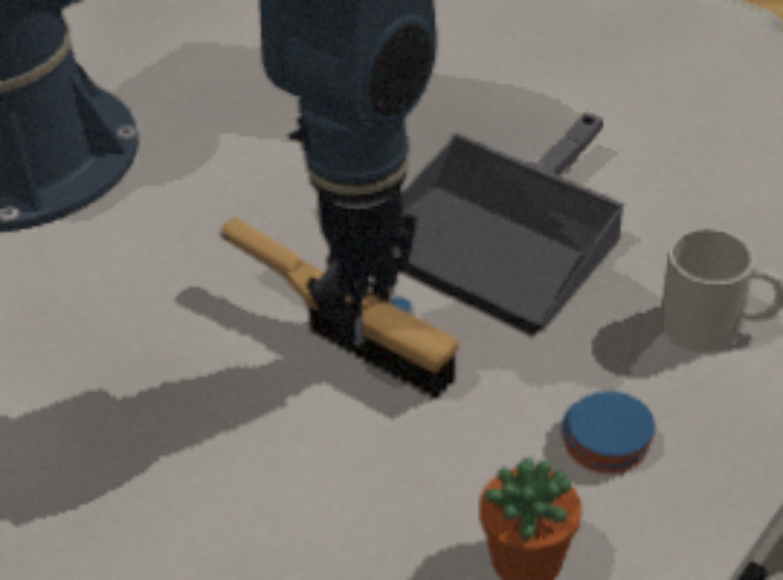

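View pics/t5.png

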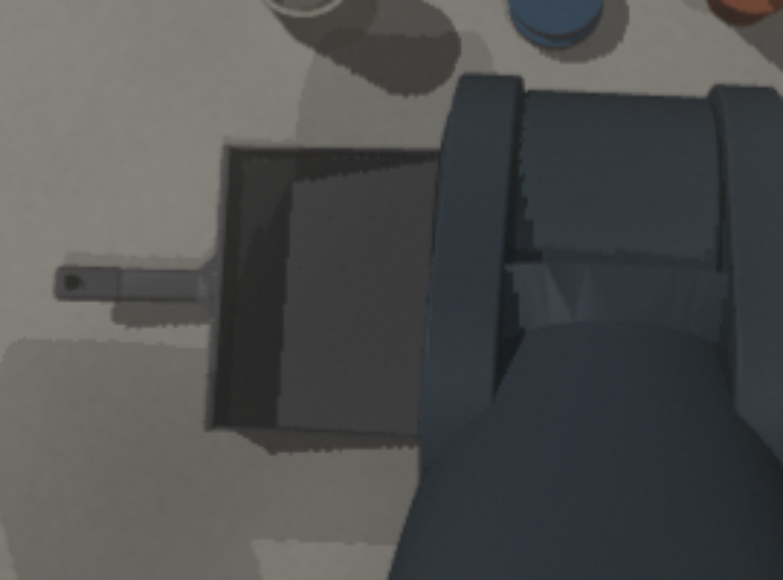

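Shards are ahead of the bristles, hidden from above, with no stray one behind. Continue to the lip.

Request:
play_rows:
  moves:
    - {"fingers": 3, "xyz": [0.8, 0, 0], "spin": 0}
    - {"fingers": 3, "xyz": [2, 0, 0], "spin": 0}
    - {"fingers": 3, "xyz": [3.2, 0, 0], "spin": 0}
    - {"fingers": 3, "xyz": [4.4, 0, 0], "spin": 0}
    - {"fingers": 3, "xyz": [5.6, 0, 0], "spin": 0}
    - {"fingers": 3, "xyz": [6.8, 0, 0], "spin": 0}
    - {"fingers": 3, "xyz": [7.6, 0, 0], "spin": 0}

```text
time_s: 7.78
eef_pos: [0.5331, 0.0657, 0.0287]
tool_rot: [0.502, 0.5, -0.5, -0.498]
contact_force: [0.5, -1.8, 1.5]
finger_gap: 0.039
```

```bash
python3 - <<'E'
from h import *
d=optics.snapshot("scene"); cv2.imwrite("pics/s6.png",cv2.resize(d["img"][80:280,170:440],None,fx=2.9,fy=2.9)[:,:,::-1])
t=optics.snapshot("wrist"); cv2.imwrite("pics/w6.png",t["img"][:,:,::-1])
s=status.get_obs(); print(s["eef_pos"],s["time_s"],s["contact_force"],s["finger_gap"])
E
```

```text
[0.53307214 0.06570196 0.0286837 ] 7.8833 [0.56483317 1.82564655 2.10665923] 0.03899257923070232
```

View pics/s6.png

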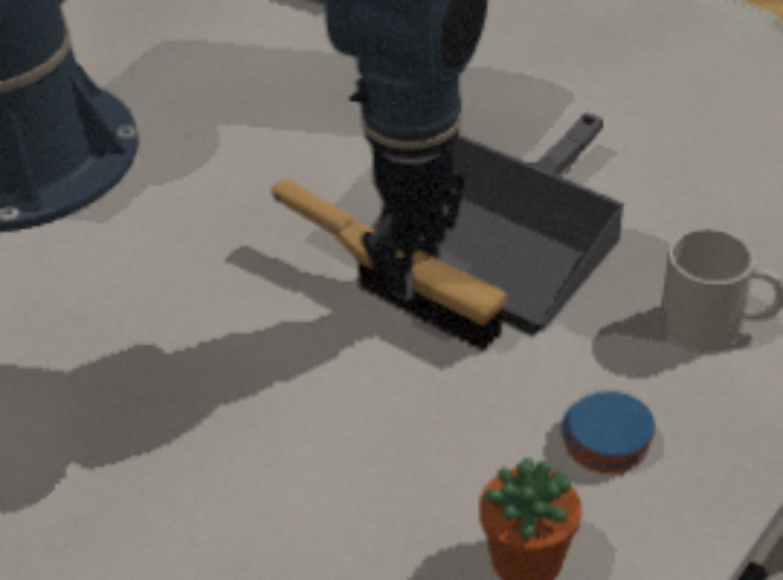

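View pics/w6.png

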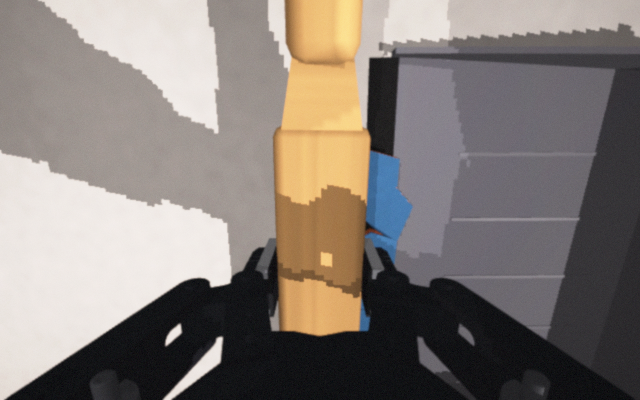

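The wrist view shows the blue shards (cols 365–410, rows 150–330) lying in a line along the bristle front and riding onto the lip. Nothing is behind the brush. Sweep on with a slight rise over the lip.

Request:
play_rows:
  moves:
    - {"fingers": 3, "xyz": [0.6, -0.12, 0], "spin": 0}
    - {"fingers": 3, "xyz": [1.5, -0.2, 0], "spin": 0}
    - {"fingers": 3, "xyz": [2.5, -0.3, 0], "spin": 0}
    - {"fingers": 3, "xyz": [3.5, -0.32, 0], "spin": 0}
    - {"fingers": 3, "xyz": [4.6, -0.32, 0], "spin": 0}
    - {"fingers": 3, "xyz": [5.7, -0.32, 0], "spin": 0}
    - {"fingers": 3, "xyz": [6.8, -0.32, 0], "spin": 0}
    - {"fingers": 3, "xyz": [7.9, -0.32, 0], "spin": 0}
    - {"fingers": 3, "xyz": [8.7, -0.32, 0], "spin": 0}
    - {"fingers": 3, "xyz": [8.9, -0.32, 0], "spin": 0}

```text
time_s: 8.72
eef_pos: [0.5328, 0.1563, 0.0315]
tool_rot: [0.501, 0.501, -0.5, -0.497]
contact_force: [0.6, -0.2, -2.0]
finger_gap: 0.0392
```

```bash
python3 - <<'E'
from h import *
d=optics.snapshot("scene"); cv2.imwrite("pics/s7.png",cv2.resize(d["img"][80:280,170:440],None,fx=2.9,fy=2.9)[:,:,::-1])
t=optics.snapshot("wrist"); cv2.imwrite("pics/w7.png",t["img"][:,:,::-1])
s=status.get_obs(); print(s["eef_pos"],s["time_s"],s["contact_force"],s["finger_gap"])
E
```

```text
[0.53278305 0.15519548 0.03150403] 8.8167 [-0.0061032   0.32462552 -1.56814663] 0.03878589245989152
```

View pics/s7.png

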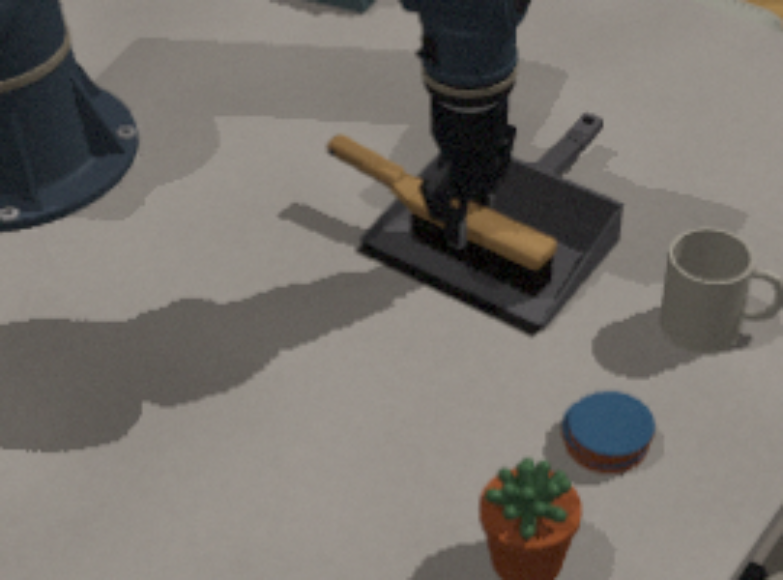

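View pics/w7.png

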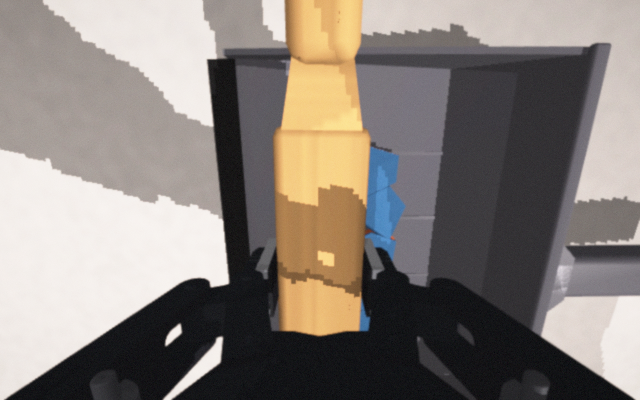

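The shards are well inside the pan, in a row at the bristle front (wrist cols 365–400). The pan has not moved. Push a little deeper, then lift straight up.

Request:
play_rows:
  moves:
    - {"fingers": 3, "xyz": [0.6, 0, 0], "spin": 0}
    - {"fingers": 3, "xyz": [1.4, 0, 0], "spin": 0}
    - {"fingers": 3, "xyz": [2.2, 0, 0], "spin": 0}
    - {"fingers": 3, "xyz": [2.7, 0, 0], "spin": 0}
    - {"fingers": 3, "xyz": [2.8, 0, 0], "spin": 0}
    - {"fingers": 3, "xyz": [2.8, 0, 0], "spin": 0}
    - {"fingers": 3, "xyz": [2.6, -1, 0], "spin": 0}
    - {"fingers": 3, "xyz": [2.6, -3, 0], "spin": 0}
    - {"fingers": 3, "xyz": [2.6, -6, 0], "spin": 0}
    - {"fingers": 3, "xyz": [2.6, -9, 0], "spin": 0}

```text
time_s: 9.65
eef_pos: [0.5317, 0.1808, 0.1228]
tool_rot: [0.501, 0.5, -0.501, -0.498]
contact_force: [0.8, 0.5, -1.3]
finger_gap: 0.0393
```

Request:
play_rows:
  moves:
    - {"fingers": 3, "xyz": [-3, 0, 0], "spin": 0}
    - {"fingers": 3, "xyz": [-7, 0, 0], "spin": 0}
    - {"fingers": 3, "xyz": [-11, 0, 0], "spin": 0}
    - {"fingers": 3, "xyz": [-15, 0, 0], "spin": 0}
    - {"fingers": 3, "xyz": [-19, 0, 0], "spin": 0}
    - {"fingers": 3, "xyz": [-23, 0, 0], "spin": 0}
    - {"fingers": 3, "xyz": [-27, 0, 0], "spin": 0}
    - {"fingers": 3, "xyz": [-31, 0, 0], "spin": 0}
    - {"fingers": 3, "xyz": [-34, 0, 0], "spin": 0}
    - {"fingers": 3, "xyz": [-35, 0, 0], "spin": 0}

```text
time_s: 10.48
eef_pos: [0.5319, -0.1737, 0.125]
tool_rot: [0.503, 0.499, -0.5, -0.498]
contact_force: [0.4, -1.7, -2.1]
finger_gap: 0.0391
```

```bash
python3 - <<'E'
from h import *
d=optics.snapshot("scene"); cv2.imwrite("pics/s8.png",cv2.resize(d["img"][80:280,170:440],None,fx=2.9,fy=2.9)[:,:,::-1])
t=optics.snapshot("top"); cv2.imwrite("pics/t8.png",cv2.resize(t["img"][130:330,120:390],None,fx=2.9,fy=2.9)[:,:,::-1])
s=status.get_obs(); print(s["eef_pos"],s["tool_rot"],s["time_s"],s["contact_force"],s["finger_gap"],s["joint_pos"])
for c,q,_ in shards(t): print(at(t,*c,.0125).round(3),q[4])
E
```

```text
[ 0.53214943 -0.17143869  0.12473489] [ 0.50218311  0.49965501 -0.49991456 -0.49823933] 10.5833 [-0.23218248  1.09656828 -1.40034971] 0.038951174580471884 [-0.31003725  0.36997513 -0.09399287  1.10203854 -0.00288092 -0.30919127]
[0.81  0.016 0.012] 390
[0.601 0.211 0.012] 85
[0.53  0.216 0.012] 426
```

View pics/s8.png

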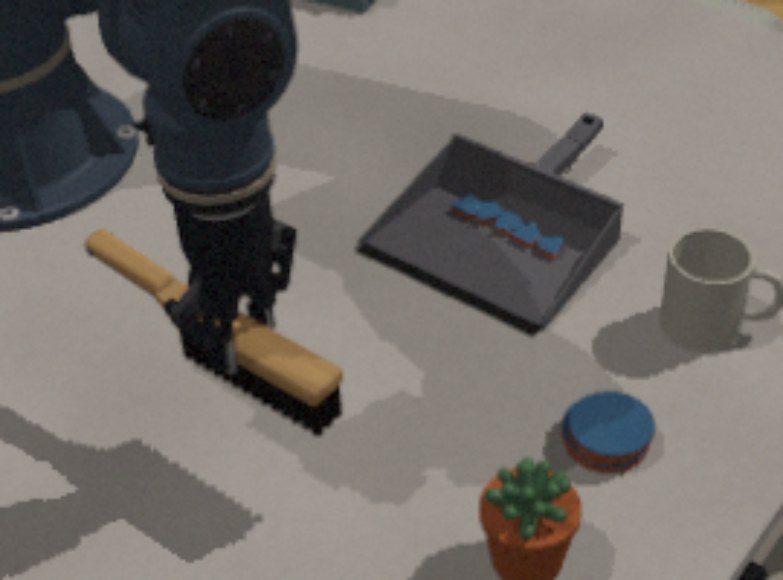

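View pics/t8.png

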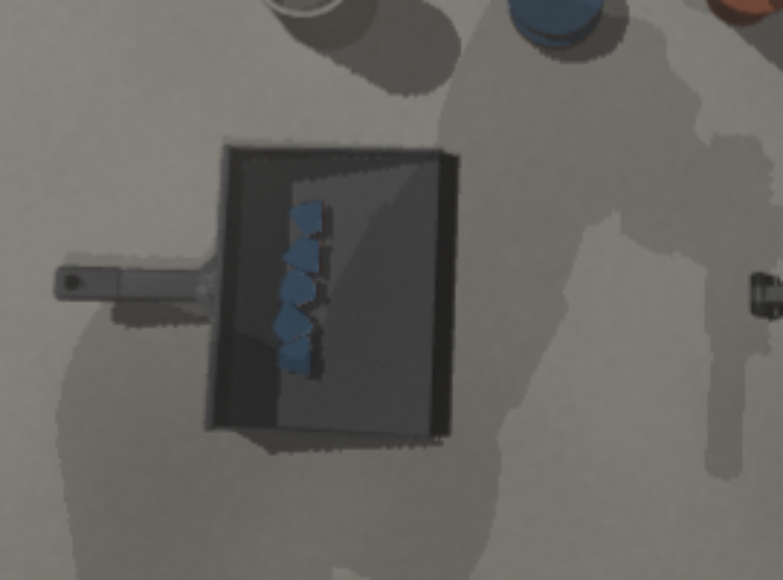

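All five shards lie in a row in the pan (top view about (295, 205–375)), well behind the lip. The table is clear of shards. Set the brush down here, where the space is free.

Request:
play_rows:
  moves:
    - {"fingers": 3, "xyz": [0, 2, 0], "spin": 0}
    - {"fingers": 3, "xyz": [0, 5, 0], "spin": 0}
    - {"fingers": 3, "xyz": [0, 7.5, 0], "spin": 0}
    - {"fingers": 3, "xyz": [0, 8.8, 0], "spin": 0}
    - {"fingers": 3, "xyz": [0, 9.2, 0], "spin": 0}
    - {"fingers": 3, "xyz": [0, 9.4, 0], "spin": 0}
    - {"fingers": 3, "xyz": [0, 9.5, 0], "spin": 0}
    - {"fingers": 3, "xyz": [0, 9.6, 0], "spin": 0}
    - {"fingers": 3, "xyz": [0, 9.6, 0], "spin": 0}

```text
time_s: 11.33
eef_pos: [0.5331, -0.1719, 0.0297]
tool_rot: [0.503, 0.5, -0.5, -0.498]
contact_force: [-0.3, 1.3, -2.4]
finger_gap: 0.0394
```

Request:
play_rows:
  moves:
    - {"fingers": 3, "xyz": [0, 0.05, 0], "spin": 0}
    - {"fingers": 3, "xyz": [0, 0.05, 0], "spin": 0}

```text
time_s: 11.5
eef_pos: [0.5336, -0.172, 0.0298]
tool_rot: [0.503, 0.5, -0.5, -0.497]
contact_force: [-0.9, -0.2, -1.4]
finger_gap: 0.039
```

Request:
play_rows:
  moves:
    - {"fingers": 3, "xyz": [0, 0.1, 0], "spin": 0}
    - {"fingers": 3, "xyz": [0, 0.15, 0], "spin": 0}
    - {"fingers": 3, "xyz": [0, 0.2, 0], "spin": 0}
    - {"fingers": 3, "xyz": [0, 0.2, 0], "spin": 0}
    - {"fingers": 3, "xyz": [0, 0.2, 0], "spin": 0}

```text
time_s: 11.92
eef_pos: [0.5339, -0.1721, 0.0287]
tool_rot: [0.503, 0.5, -0.499, -0.497]
contact_force: [-4.3, 0.3, 12.4]
finger_gap: 0.0388
```

The brush is in contact (12 N on the bristles). Open and watch.

Request:
play_rows:
  moves:
    - {"fingers": 3, "xyz": [0, 0, 0], "spin": 0}
    - {"fingers": 4.2, "xyz": [0, 0, 0], "spin": 0}
    - {"fingers": 5, "xyz": [0, 0, 0], "spin": 0}
    - {"fingers": 7, "xyz": [0, 0, 0], "spin": 0}
    - {"fingers": 8.5, "xyz": [0, 0, 0], "spin": 0}
    - {"fingers": 8.5, "xyz": [0, 0, 0], "spin": 0}
    - {"fingers": 8.5, "xyz": [0, 0, 0], "spin": 0}

```text
time_s: 12.5
eef_pos: [0.5339, -0.1721, 0.0286]
tool_rot: [0.503, 0.5, -0.499, -0.497]
contact_force: [0.4, 0.5, 0.2]
finger_gap: 0.0846
```

Request:
play_rows:
  moves:
    - {"fingers": 8.5, "xyz": [0, -1, 0], "spin": 0}
    - {"fingers": 8.5, "xyz": [0, -3, 0], "spin": 0}
    - {"fingers": 8.5, "xyz": [0, -6, 0], "spin": 0}
    - {"fingers": 8.5, "xyz": [0, -10, 0], "spin": 0}
    - {"fingers": 8.5, "xyz": [0, -13, 0], "spin": 0}
    - {"fingers": 8.5, "xyz": [0, -16, 0], "spin": 0}

```text
time_s: 13.0
eef_pos: [0.5326, -0.1713, 0.1915]
tool_rot: [0.504, 0.5, -0.499, -0.497]
contact_force: [0.1, -0.2, -0.1]
finger_gap: 0.0852
```

```bash
python3 - <<'E'
from h import *
d=optics.snapshot("scene"); cv2.imwrite("pics/s9.png",cv2.resize(d["img"][80:280,170:440],None,fx=2.9,fy=2.9)[:,:,::-1])
s=status.get_obs(); print(s["eef_pos"],s["tool_rot"],s["time_s"],s["contact_force"],s["finger_gap"],s["joint_pos"])
E
```

```text
[ 0.53450875 -0.17183093  0.19708281] [ 0.50573503  0.50151569 -0.49804635 -0.49463514] 13.05 [ 0.34147725 -0.32272205  7.33339898] 0.08522148404777868 [-0.30944472  0.33265608  0.03840029  1.26034048 -0.00283782 -0.30865955]
```

View pics/s9.png

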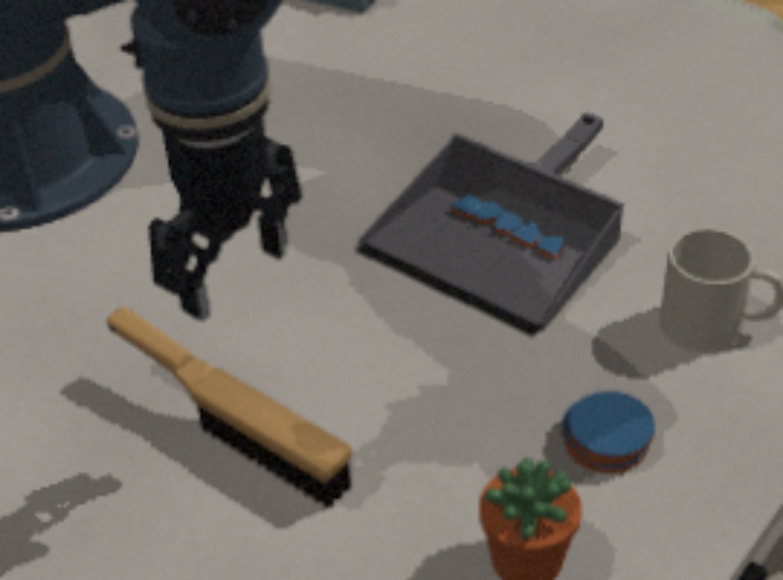

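The brush stands on the table, undisturbed by the release. Now go to the pan handle, turning 90°.

Request:
play_rows:
  moves:
    - {"fingers": 8.5, "xyz": [3, 0, -0.1], "spin": 6}
    - {"fingers": 8.5, "xyz": [7, 0, -0.1], "spin": 13}
    - {"fingers": 8.5, "xyz": [11, 0, -0.2], "spin": 20}
    - {"fingers": 8.5, "xyz": [15, 0, -0.2], "spin": 27}
    - {"fingers": 8.5, "xyz": [19, 0, -0.3], "spin": 34}
    - {"fingers": 8.5, "xyz": [23, 0, -0.3], "spin": 41}
    - {"fingers": 8.5, "xyz": [27, 0, -0.4], "spin": 48}
    - {"fingers": 8.5, "xyz": [31, 0, -0.4], "spin": 55}
    - {"fingers": 8.5, "xyz": [35, 0, -0.5], "spin": 62}
    - {"fingers": 8.5, "xyz": [37, 0, -0.6], "spin": 66}

```text
time_s: 13.88
eef_pos: [0.5403, 0.1998, 0.195]
tool_rot: [0.695, 0.154, -0.144, -0.688]
contact_force: [0.5, 0.3, -0.9]
finger_gap: 0.0852
```

```bash
python3 - <<'E'
from h import *
from scipy.spatial.transform import Rotation as R
s=status.get_obs();M=R.from_quat(s["tool_rot"]).as_matrix(); print(s["eef_pos"],M.round(4),s["joint_pos"])
D=np.array([.5415,.301,0.19])-s["eef_pos"]; print(M.T@D, np.degrees(np.arctan2(M[1,0],M[0,0])))
E
```

```text
[0.54034218 0.19984996 0.19502191] [[ 0.9111  0.0151 -0.4118]
 [ 0.412  -0.0073  0.9112]
 [ 0.0108 -0.9999 -0.0129]] [ 0.3609294   0.36833998  0.08394421  1.27483529 -0.01218381  1.50709647]
[0.04267045 0.00429883 0.09175316] 24.329404736973306
```

Request:
play_rows:
  moves:
    - {"fingers": 8.5, "xyz": [1.3, 0, 3], "spin": 6}
    - {"fingers": 8.5, "xyz": [2.6, 0.4, 6], "spin": 12}
    - {"fingers": 8.5, "xyz": [3.8, 0.4, 8], "spin": 18}
    - {"fingers": 8.5, "xyz": [4.27, 0.4, 9.2], "spin": 23.7}
    - {"fingers": 8.5, "xyz": [4.27, 0.4, 9.2], "spin": 23.7}
    - {"fingers": 8.5, "xyz": [4.27, 0.4, 9.2], "spin": 23.7}
    - {"fingers": 8.5, "xyz": [4.27, 0.4, 9.2], "spin": 23.7}

```text
time_s: 14.47
eef_pos: [0.5415, 0.3006, 0.1906]
tool_rot: [0.71, 0.01, 0.001, -0.704]
contact_force: [-0.2, 0.4, -0.6]
finger_gap: 0.0849
```

```bash
python3 - <<'E'
from h import *
from scipy.spatial.transform import Rotation as R
d=optics.snapshot("wrist"); cv2.imwrite("pics/w10.png",d["img"][:,:,::-1])
t=optics.snapshot("top"); cv2.imwrite("pics/t10.png",t["img"][:,:,::-1])
s=status.get_obs();M=R.from_quat(s["tool_rot"]).as_matrix(); print(s["eef_pos"],M.round(4),s["joint_pos"])
print(proj(d,[.5415,.301,.044]), proj(d,[.5415,.268,.044]))
D=np.array([.5415,.299,0.012])-s["eef_pos"]; print(M.T@D, np.degrees(np.arctan2(M[1,0],M[0,0])))
E
```

```text
[0.54159756 0.30027452 0.1906622 ] [[ 0.9998  0.0154 -0.0115]
 [ 0.0116 -0.0073  0.9999]
 [ 0.0153 -0.9999 -0.0075]] [ 0.51333167  0.46402869  0.21602974  1.31299069 -0.01392896  2.07252362]
[318.03594793 188.84783929] [317.6829068  219.09082713]
[-2.84520147e-03  1.78644109e-01  6.57819492e-05] 0.6642534515804226
```

View pics/w10.png

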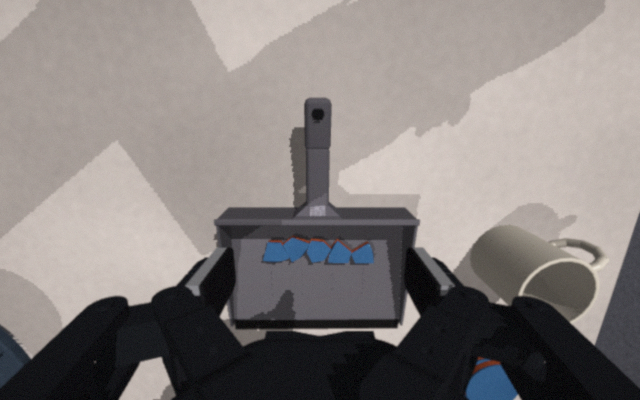

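The wrist view shows the handle centred at column 318, matching the predicted grip point (318, 189), with five shards in the pan at rows 237–265. Descending.

Request:
play_rows:
  moves:
    - {"fingers": 8.5, "xyz": [0, 3, 0], "spin": 0}
    - {"fingers": 8.5, "xyz": [-0.1, 6, 0], "spin": 0}
    - {"fingers": 8.5, "xyz": [-0.1, 9, 0], "spin": 0}
    - {"fingers": 8.5, "xyz": [-0.2, 12, 0], "spin": 0}
    - {"fingers": 8.5, "xyz": [-0.25, 14.5, 0], "spin": 0}
    - {"fingers": 8.5, "xyz": [-0.28, 16.5, 0], "spin": 0}
    - {"fingers": 8.5, "xyz": [-0.28, 17.5, 0], "spin": 0}
    - {"fingers": 8.5, "xyz": [-0.28, 17.8, 0], "spin": 0}
    - {"fingers": 8.5, "xyz": [-0.28, 17.8, 0], "spin": 0}
    - {"fingers": 8.5, "xyz": [-0.28, 17.8, 0], "spin": 0}

```text
time_s: 15.4
eef_pos: [0.5423, 0.2991, 0.014]
tool_rot: [0.709, 0.01, 0.002, -0.705]
contact_force: [0.3, 0.9, 0.6]
finger_gap: 0.085
```

```bash
python3 - <<'E'
from h import *
from scipy.spatial.transform import Rotation as R
d=optics.snapshot("scene"); cv2.imwrite("pics/s11.png",cv2.resize(d["img"][40:240,250:520],None,fx=2.9,fy=2.9)[:,:,::-1])
s=status.get_obs();M=R.from_quat(s["tool_rot"]).as_matrix(); print(s["eef_pos"],M.round(4),s["contact_force"])
E
```

```text
[0.54245271 0.29924056 0.01416283] [[ 0.9998  0.0172 -0.0115]
 [ 0.0116 -0.0063  0.9999]
 [ 0.0171 -0.9998 -0.0065]] [0.24085158 0.10528127 0.5158103 ]
```

View pics/s11.png

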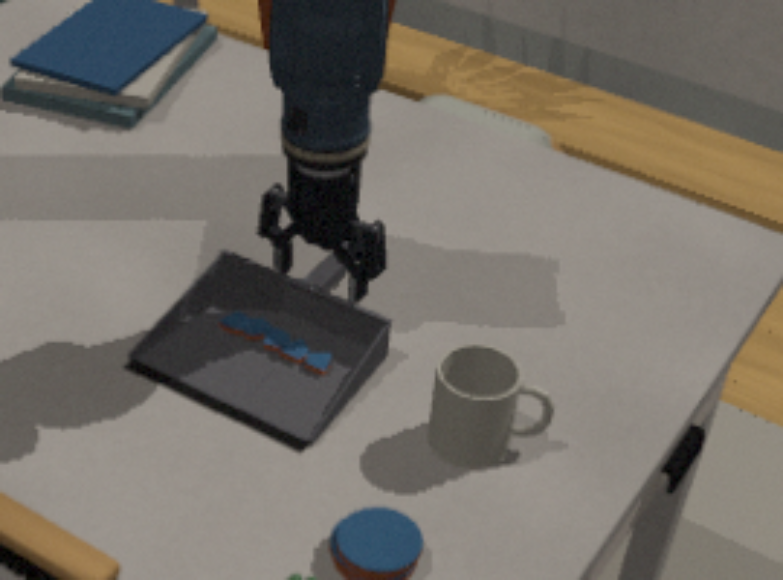

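The fingers straddle the handle behind the rear wall. Close gradually.

Request:
play_rows:
  moves:
    - {"fingers": 6, "xyz": [0, 0, 0], "spin": 0}
    - {"fingers": 4.5, "xyz": [0, 0, 0], "spin": 0}
    - {"fingers": 3.5, "xyz": [0, 0, 0], "spin": 0}
    - {"fingers": 2.8, "xyz": [0, 0, 0], "spin": 0}
    - {"fingers": 2.4, "xyz": [0, 0, 0], "spin": 0}
    - {"fingers": 1.5, "xyz": [0, 0, 0], "spin": 0}
    - {"fingers": 1.5, "xyz": [0, 0, 0], "spin": 0}
    - {"fingers": 1.5, "xyz": [0, 0, 0], "spin": 0}
    - {"fingers": 1.5, "xyz": [0, 0, 0], "spin": 0}

```text
time_s: 16.2
eef_pos: [0.5425, 0.2993, 0.0145]
tool_rot: [0.709, 0.01, 0.002, -0.705]
contact_force: [-1.3, -0.6, 5.4]
finger_gap: 0.0232
```

```bash
python3 - <<'E'
from h import *
from scipy.spatial.transform import Rotation as R
d=optics.snapshot("scene"); cv2.imwrite("pics/s12.png",cv2.resize(d["img"][40:240,250:520],None,fx=2.9,fy=2.9)[:,:,::-1])
s=status.get_obs();M=R.from_quat(s["tool_rot"]).as_matrix(); print(s["eef_pos"],M.round(4),s["contact_force"],s["moment"],s["finger_gap"])
E
```

```text
[0.54250072 0.2993399  0.01448856] [[ 0.9998  0.0174 -0.0115]
 [ 0.0116 -0.0061  0.9999]
 [ 0.0173 -0.9998 -0.0063]] [-1.17155465  0.258898    4.97003655] [-0.12245388  0.69601911 -0.07529767] 0.02330320065036943
```

View pics/s12.png

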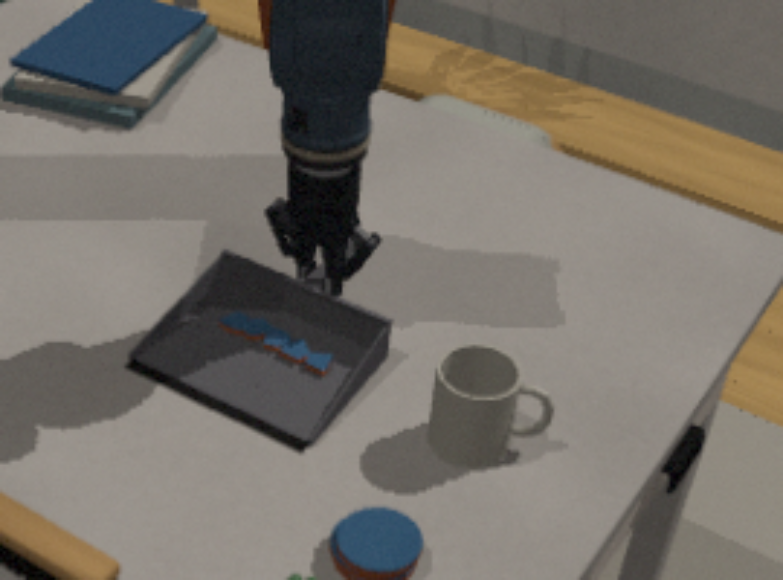

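Gripped (23 mm gap). Lift slowly, checking level early.

Request:
play_rows:
  moves:
    - {"fingers": 1.5, "xyz": [0, -0.2, 0], "spin": 0}
    - {"fingers": 1.5, "xyz": [0, -0.5, 0], "spin": 0}
    - {"fingers": 1.5, "xyz": [0, -0.9, 0], "spin": 0}
    - {"fingers": 1.5, "xyz": [0, -1.3, 0], "spin": 0}
    - {"fingers": 1.5, "xyz": [0, -1.6, 0], "spin": 0}
    - {"fingers": 1.5, "xyz": [0, -1.6, 0], "spin": 0}
    - {"fingers": 1.5, "xyz": [0, -1.6, 0], "spin": 0}

```text
time_s: 16.83
eef_pos: [0.5423, 0.2995, 0.0307]
tool_rot: [0.709, 0.01, 0.002, -0.705]
contact_force: [-0.4, 1.0, -2.8]
finger_gap: 0.023
```

```bash
python3 - <<'E'
from h import *
from scipy.spatial.transform import Rotation as R
d=optics.snapshot("scene"); cv2.imwrite("pics/s13.png",cv2.resize(d["img"][40:240,250:520],None,fx=2.9,fy=2.9)[:,:,::-1])
s=status.get_obs();M=R.from_quat(s["tool_rot"]).as_matrix(); print(s["eef_pos"],M.round(4),s["contact_force"],s["moment"],s["finger_gap"])
E
```

```text
[0.54219838 0.2994104  0.03044259] [[ 0.9998  0.0173 -0.0114]
 [ 0.0115 -0.0061  0.9999]
 [ 0.0173 -0.9998 -0.0063]] [-0.15526194  0.18845063 -2.74776866] [ 0.25267367  0.05399919 -0.04364763] 0.02298631053921421
```

View pics/s13.png

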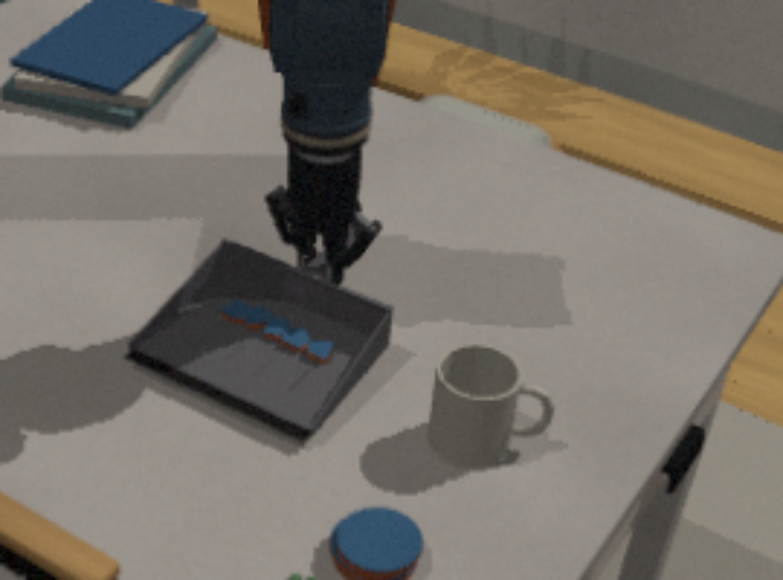

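The pan is clear of the table with all five shards in place (about (275, 330)). I'll quantify its level from enlarged corner views.

```bash
python3 - <<'E'
from h import *
d=optics.snapshot("scene"); im=np.clip(d["img"].astype(float)*1.8,0,255).astype(np.uint8)
cv2.imwrite("pics/s14.png",cv2.resize(im[105:205,285:395],None,fx=7,fy=6,interpolation=cv2.INTER_CUBIC)[:,:,::-1])
old=cv2.imread("pics/scene0.png"); old=np.clip(old.astype(float)*1.8,0,255).astype(np.uint8)
cv2.imwrite("pics/s14o.png",cv2.resize(old[105:205,285:395],None,fx=7,fy=6,interpolation=cv2.INTER_CUBIC))
E
```

```text
(no output)
```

View pics/s14.png

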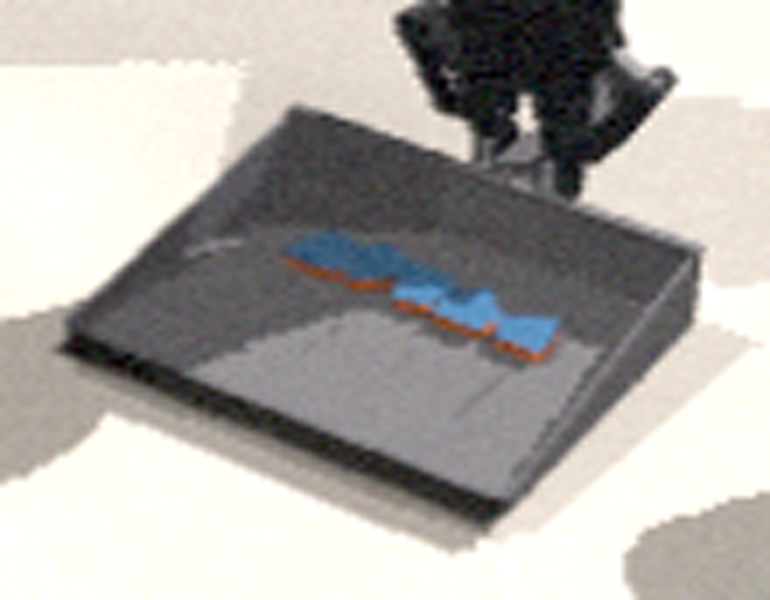

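View pics/s14o.png

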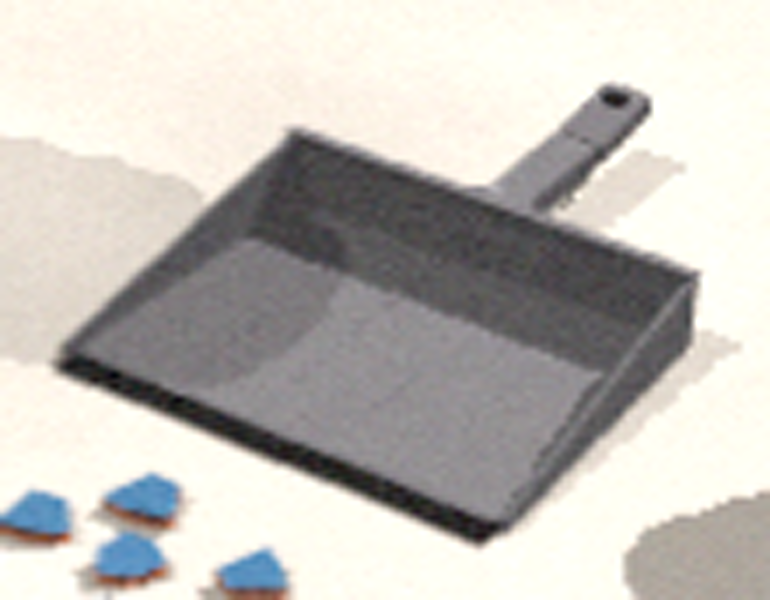

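Corner shifts are 24/6 px at the rear and 16/6 px at the mouth, so the mouth sits roughly 1.5° low. Shards are unmoved. Continue gently.

Request:
play_rows:
  moves:
    - {"fingers": 1.5, "xyz": [0, -0.2, 0], "spin": 0}
    - {"fingers": 1.5, "xyz": [0, -0.6, 0], "spin": 0}
    - {"fingers": 1.5, "xyz": [0, -1.1, 0], "spin": 0}
    - {"fingers": 1.5, "xyz": [0, -1.7, 0], "spin": 0}
    - {"fingers": 1.5, "xyz": [0, -2.3, 0], "spin": 0}
    - {"fingers": 1.5, "xyz": [0, -2.9, 0], "spin": 0}
    - {"fingers": 1.5, "xyz": [0, -3.4, 0], "spin": 0}
    - {"fingers": 1.5, "xyz": [0, -3.8, 0], "spin": 0}
    - {"fingers": 1.5, "xyz": [0, -4, 0], "spin": 0}
    - {"fingers": 1.5, "xyz": [0, -4, 0], "spin": 0}

```text
time_s: 17.77
eef_pos: [0.5416, 0.2997, 0.0708]
tool_rot: [0.709, 0.01, 0.002, -0.705]
contact_force: [0.1, 0.4, -3.3]
finger_gap: 0.0228
```

```bash
python3 - <<'E'
from h import *
from scipy.spatial.transform import Rotation as R
s=status.get_obs();M=R.from_quat(s["tool_rot"]).as_matrix(); print(s["eef_pos"],M.round(4),s["contact_force"],s["moment"],s["finger_gap"])
d=optics.snapshot("scene"); im=np.clip(d["img"].astype(float)*1.8,0,255).astype(np.uint8)
cv2.imwrite("pics/s15.png",cv2.resize(im[95:195,285:395],None,fx=7,fy=6,interpolation=cv2.INTER_CUBIC)[:,:,::-1])
E
```

```text
[0.54163242 0.2997497  0.07082305] [[ 0.9998  0.0177 -0.0115]
 [ 0.0116 -0.0058  0.9999]
 [ 0.0176 -0.9998 -0.0061]] [ 0.08305158  0.43294133 -3.29782067] [ 0.26386254 -0.02047842  0.03090029] 0.02282363480053054
```

View pics/s15.png

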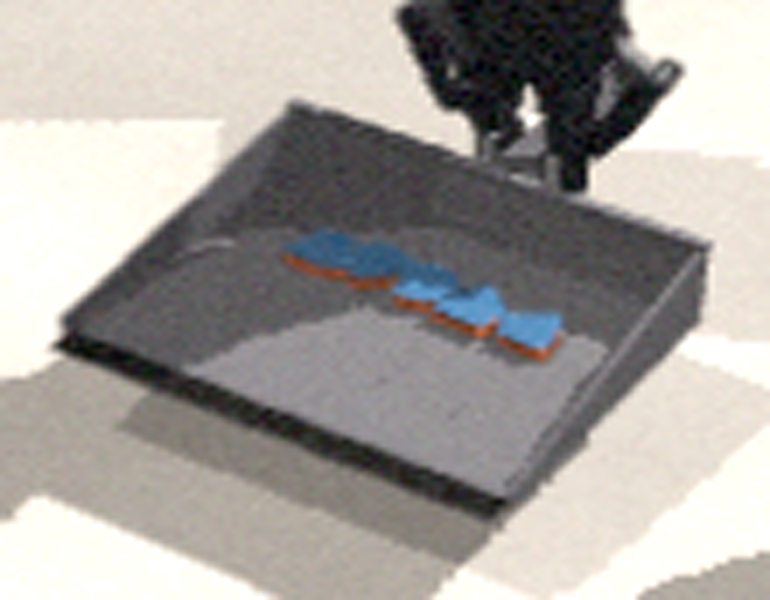

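Request:
play_rows:
  moves:
    - {"fingers": 1.5, "xyz": [0, -0.2, 0], "spin": 0}
    - {"fingers": 1.5, "xyz": [0, -0.6, 0], "spin": 0}
    - {"fingers": 1.5, "xyz": [0, -1.1, 0], "spin": 0}
    - {"fingers": 1.5, "xyz": [0, -1.7, 0], "spin": 0}
    - {"fingers": 1.5, "xyz": [0, -2.4, 0], "spin": 0}
    - {"fingers": 1.5, "xyz": [0, -3.1, 0], "spin": 0}
    - {"fingers": 1.5, "xyz": [0, -3.7, 0], "spin": 0}
    - {"fingers": 1.5, "xyz": [0, -4.2, 0], "spin": 0}
    - {"fingers": 1.5, "xyz": [0, -4.6, 0], "spin": 0}
    - {"fingers": 1.5, "xyz": [0, -4.7, 0], "spin": 0}

```text
time_s: 18.65
eef_pos: [0.541, 0.3001, 0.1183]
tool_rot: [0.709, 0.011, 0.002, -0.705]
contact_force: [0.2, 0.6, -3.5]
finger_gap: 0.023
```

Request:
play_rows:
  moves:
    - {"fingers": 1.5, "xyz": [0, 0, 0], "spin": 0}
    - {"fingers": 1.5, "xyz": [0, 0, 0], "spin": 0}
    - {"fingers": 1.5, "xyz": [0, 0, 0], "spin": 0}
    - {"fingers": 1.5, "xyz": [0, 0, 0], "spin": 0}

```text
time_s: 18.98
eef_pos: [0.5408, 0.3, 0.118]
tool_rot: [0.709, 0.01, 0.002, -0.705]
contact_force: [0.6, -0.7, -2.2]
finger_gap: 0.0229
```

```bash
python3 - <<'E'
from h import *
from scipy.spatial.transform import Rotation as R
s=status.get_obs();M=R.from_quat(s["tool_rot"]).as_matrix(); print(s["eef_pos"],M.round(4),s["contact_force"],s["moment"],s["finger_gap"],s["joint_velocities"].round(4))
d=optics.snapshot("scene"); im=np.clip(d["img"].astype(float)*1.8,0,255).astype(np.uint8)
cv2.imwrite("pics/s16.png",cv2.resize(im[80:180,285:395],None,fx=7,fy=6,interpolation=cv2.INTER_CUBIC)[:,:,::-1])
cv2.imwrite("pics/s16f.png",d["img"][:,:,::-1])
t=optics.snapshot("top"); im=np.clip(t["img"].astype(float)*1.8,0,255).astype(np.uint8)
cv2.imwrite("pics/t16.png",cv2.resize(im[165:300,170:300],None,fx=5,fy=4.4,interpolation=cv2.INTER_CUBIC)[:,:,::-1])
E
```

```text
[0.54081295 0.30004302 0.11798616] [[ 0.9998  0.0178 -0.0115]
 [ 0.0116 -0.0058  0.9999]
 [ 0.0177 -0.9998 -0.006 ]] [ 0.59489976 -0.68793911 -2.21728109] [ 0.2749683   0.03772032 -0.00908604] 0.02292319979783266 [ 0.0005  0.0025  0.0007 -0.0007  0.001  -0.0004]
```

View pics/s16.png

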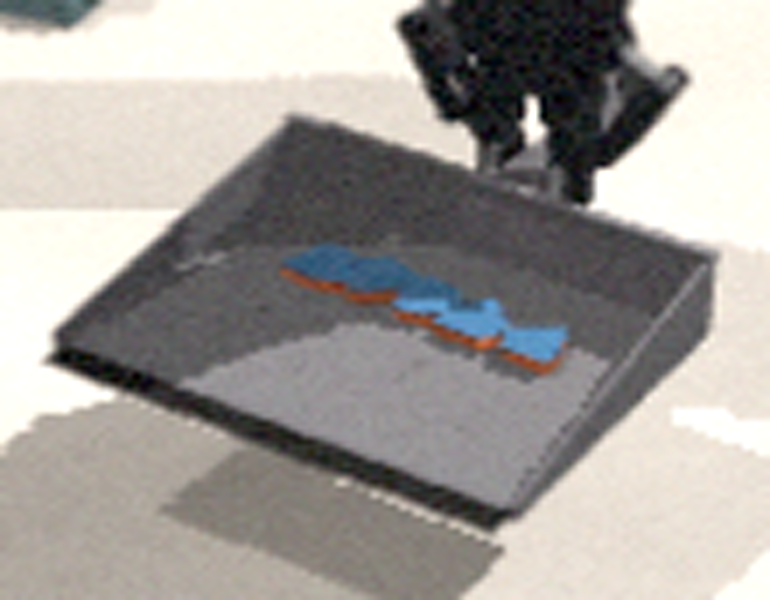

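View pics/t16.png

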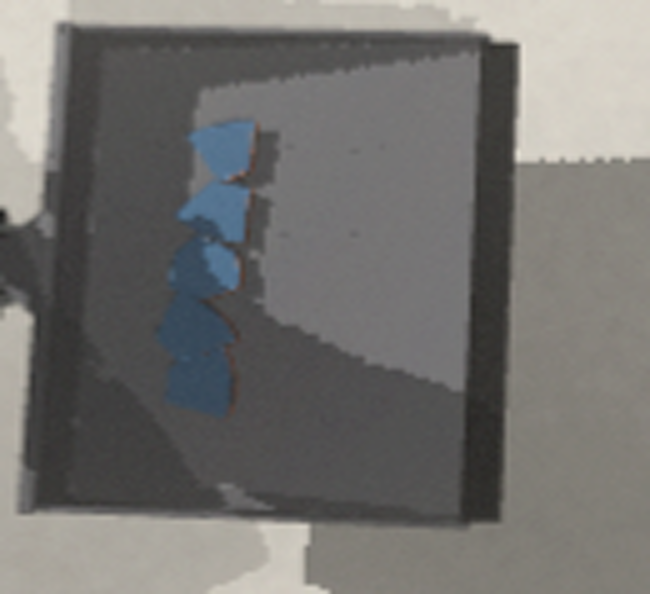

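View pics/s16f.png

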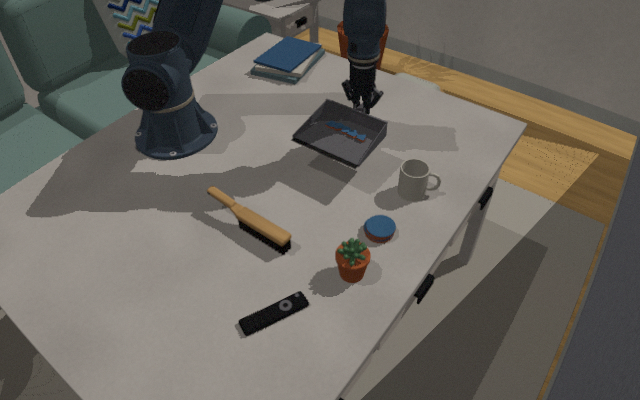

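```bash
python3 - <<'E'
from h import *
d=optics.snapshot("scene");t=optics.snapshot("top")
S=dict(RL=(292,115),RR=(715,255),FR=(500,525),FL=(50,357));T=dict(RR=(65,25),RL=(22,512),FR=(518,45),FL=(498,520))
for k in S:
    o1,r1=ray(d,285+S[k][0]/7-.4,80+S[k][1]/6-.4);o2,r2=ray(t,170+T[k][0]/5-.4,165+T[k][1]/4.4-.4)
    a,b=np.linalg.lstsq(np.c_[r1,-r2],o2-o1,rcond=None)[0]; p,q=o1+a*r1,o2+b*r2
    print(k,((p+q)/2).round(4),"gap",np.linalg.norm(p-q).round(4))
E
```

```text
RL [0.4345 0.2688 0.1524] gap 0.0014
RR [0.6478 0.2685 0.1546] gap 0.0008
FR [0.6548 0.0969 0.1083] gap 0.0029
FL [0.4332 0.0955 0.1054] gap 0.0015
```

The corners triangulate to rear wall tops at 0.152 and 0.155 m (so the underside is at about 0.105 m) and mouth corners at about 0.107 m. That makes the pan roughly 10 cm up and level within about 2°. The brush stands on the table and the bystanders are in place.

```bash
python3 - <<'E'
from plant import order
print(order.close_job())
E
```

```text
the job is handed in; nothing more can be done
None
```

The job is done and handed in. All five shards were swept into the dustpan in one stroke, and the pan is held by its handle about 10 cm above the table. It took about 19 s of the 64 s allowed. The brush was set down on its bristles and released while touching the table, and it stayed standing.

**Last checks:**
- **Shards:** all five are in the pan, in the same row as before the lift.
- **Height and level:** triangulated corners put the underside at about 0.10–0.105 m, with the pan level to within about 2°.
- **Steadiness:** the grip held at 23 mm and the arm was at rest.
- **Other things:** the mug, coasters, remote and succulent look unmoved, judged by eye from the final scene picture.

**Small disagreements:**
- The tool had drifted to about 1° of tilt.
- Just after lift-off the mouth looked about 1.5° low. The final triangulation cannot settle that, because it depends on which edge of the mouth was picked (0 to 2.5° low). No shard moved.

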